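# Pin the crank on the paddle mixer

## Robot

A 6-joint arm with a two-finger parallel gripper is mounted at the origin on the work surface. World frame = base frame: x ahead of the robot, y to its left, z up, the work surface at z = 0. Lengths are in m, angles in rad, forces in N, time in s.
With the tool pointing down it reaches from about 0.275 to 0.975 m from the base axis. Payload 8.4 kg.
Tool frame: the origin (TCP) lies between the finger pads; the fingertips stand 8 mm ahead of it and the grasp point (between the pads) lies 11 mm behind it; z points along the fingers, y is the direction in which the jaws open and shut (so a half turn about z gives the same grasp; the last joint's range is limited). The gripper opens to 92 mm and grips with 3 to 60 N. Pads are 20 mm wide; open, the fingers measure 128 mm over their backs; the gripper's body (75 mm by 189 mm) begins 69 mm behind the grasp point.
Start: joints at [1.333, 0.353, 1.633, -0, 1.155, -0.002], TCP at [0.146, 0.608, 0.223] pointing down, gripper open.
Joint ranges: [-2.63, 2.63], [-0.92, 2.1], [0.06, 2.66], [-1.3, 4.44], [0, 2.69], [-3.02, 3.02]. Speed limits (rad/s): [2.22, 2.22, 2.79, 3.14, 3.14, 3.14].

## Interface

Orientations are given as a unit quaternion [x, y, z, w].
In Python, from station import readout, cams, job gives the robot as it stands. The module is installed in compiled form; this text tells all that it offers.
- The arm moves only by the tool servo_tool, never from a script. Its argument "rows" is a list of rows, each a list of 5 numbers: the shift along the world's x, y, z in mm, then the turn about the world's z in degrees, then the finger opening in mm, from 0 to 91.9. A call has 1 to 5 rows; each row shifts and turns the commanded pose from where the row before left it; what a row does not reach is not made up. A row lasts 1/8 s, in which the tool goes at most 62.5 mm and 10.7 degrees, less where a joint would pass 70% of its speed; a pose out of reach is approached as far as the arm can. A call is refused whole if a number of a shift passes 62.5 or a number of a turn 10.7, either way. A call with a gripper value outside its range is refused whole. The fingers move at their own pace and stop on an object; the grip force is fixed at half the most. Time passes only in rows, so rows that do not move let the fingers close. It gives the time, the measured TCP pose, the force and the opening at its end, in the units of the state.
- readout.observe(): the state, without advancing time (a new reading comes with each control period).
- cams.grab_frame(name): name is "side" or "top" or "wrist"; returns a dict with "pixels" (400x640x3 uint8, red, green, blue), "vertical_fov" (degrees; the focal length in pixels is half the picture's height over the tangent of half this angle, whatever the lens; pixels are square), "cx", "cy" (the principal point, pixels), "R" (3x3) and "t" (3): a world point X has camera coordinates R X + t; the wrist camera has in their place "mount" (4x4, takes a point from camera to tool coordinates, whose origin is the TCP and whose axes are the flange's). Camera axes: x right, y down, z forward; pixel columns grow to the right and rows downward; lengths in m; the calibration is good to about 2 mm. A picture is of the moment at which its call begins: read the wrist's pose just before it. There is no depth.
- job.job_done(): hands the job in, once; it reports no verdict.
Trained networks look in a picture, given as the dict that the camera call returned (one of the last four; its "shot" number tells which), for a name from the list of things; names that differ only in an ending like _2 or _b are one class to them, and where a whole thing is asked for, a point or a joint stands for the part that bears it (a point fixed in the world has none). Each returns a list of dicts, best first, with "p" (0 to 1); they miss things now and then, are a little off and sometimes report something else, mostly with a low value. They report only what shows in the picture. A call takes as long as a camera call.
- cams.spot_in(picture, target): "rect" ([left, top, right, bottom] in pixels, round what is visible of it).
- cams.regions_of(picture, target): "mask" (400x640 bool, what is visible of it) and "rect" ([left, top, right, bottom] in pixels, round what is visible of it).
The state is a dict: "t": time; "joint_positions": joint angles; "dq": joint speeds; "tau": joint torques, N m; "tool_pos": TCP position; "ee_rot": TCP orientation; "contact_force": force on the tool from outside, world axes, zero at the start; "moment": the same for the moment, N m; "finger_gap": opening from 0.0 (shut) to 1.0 (fully open).
Only numpy, scipy, OpenCV 4.12 (cv2) and the standard library are available. Lean on these libraries where they do the work, as an engineer would, in place of code of your own. Each camera call takes 0.05 s, during which the arm holds its last target.

## Task

Get the hand-cranked mixer ready for use: push the loose crank fully home along its square shaft, drop the linch pin from the draining block down through the cross hole in the shaft until its shoulder rests on the shaft, then swing its sprung loop over the shaft end until it has snapped shut underneath. Leave the other parts in the block, the glass jug and the jar where they stand.

Things in the scene. Friction and masses are not known exactly. Their poses are not given: they have to be found in the camera images.
- mixer: Stainless paddle mixer, fixed: open U trough 210 mm wide, 280 long, rim 270 high. Its 22 x 22 mm square shaft, axis level at z = 190 mm, sticks out of an end wall along the mixer's -y and does not turn. Origin on the bench below the cross hole. Along the shaft: wall y = +95 mm, white bearing 85 mm square, collar to +48, crank hub, cross hole 0, shaft end -13.
- cross_hole (a point): Centre of the upper mouth of the vertical cross hole in the shaft, on the shaft's upper face (z = 201 mm). The hole is 11 mm wide with a 1.5 mm chamfer and goes right through the 22 mm shaft. Axes as the mixer's: -y points outwards along the shaft.
- shaft_end (a point): Middle of the shaft's flat outer end face, 13 mm outwards (-y) of the cross hole's axis, on the shaft axis (190 mm high).
- crank (a joint): How far the crank stands out from home, m: 0 = home against the collar, 0.030 = farthest out. It slides along the shaft only, stays where it is left, and needs about 4 N. It starts 18 to 25 mm out, where its hub covers the cross hole.
- hub_face (a point): Middle of the flat outer face of the crank's round hub (44 mm across, 36 long, coaxial with the shaft, which comes through it). At home this face lies 11 mm inwards (+y) of the cross hole's axis. A flat arm hangs straight down from the hub; its black grip, 120 mm below the axis, points outwards and reaches 79 mm beyond this face.
- pin: Steel linch pin, about 80 g. Origin on its axis at the shoulder's underside, z up. Shank 9 mm thick, 41 mm long, last 5 mm tapered to 5 mm. Above: shoulder 20 mm wide, 4 thick; head 14 x 14 mm, sides along x and y, top at z = 30 mm. Loop hinged in the head at z = 10 mm about x; open, it sticks out to -y. It starts in one of the block's holes, shoulder on the block.
- pin_tip (a point): Lower end of the pin's shank, 41 mm below the shoulder's underside.
- loop (a joint): Loop angle, rad: 0 = fully open, sticking out to the pin's -y, 11 degrees above level; 1.6 = snapped shut, beside the shank, its far side 36 mm below the shoulder's underside. An over-centre spring holds it at either end: push its far side with about 4 N from open to past 0.8 rad (35 degrees below level) and it snaps shut by itself.
- loop_far (a point): Middle of the far side of the round wire loop (48 mm outside diameter, wire 4.5 mm thick), on the wire's centre line, 46 mm from the loop's hinge.
- rack: White draining block, 200 x 56 mm, 50 mm high, fixed; three vertical holes of 11 mm, 46 mm deep, 70 mm apart in a row along its x axis, the middle one at its centre. Origin: centre of its underside. One hole holds the linch pin, the others the two fittings below, in any order.
- clevis_pin: Plain steel pin standing in the block: round flat head 22 mm across and 6 mm high, no loop. Origin: underside of the head. Leave alone.
- nozzle: Steel filling nozzle standing in the block: collar 24 mm across, spout up to 45 mm above the block. Origin: underside of the collar. Leave alone.
- jug: Glass measuring jug with a handle, 104 mm across, 115 mm high, on the bench. Origin: centre of its underside. Leave alone.
- jar: Glass jar with a white lid, 84 mm across, about 165 mm high, on the bench. Origin: centre of its underside. Leave alone.

How it is judged:
By the outcome, as a careful person would: the job done as asked, in the order asked, and still so for the second after the job is handed in, with the robot touching nothing.
It also fails if it takes over 64 s, if anything falls off the work surface, if the arm or the gripper's body presses on something with over 40 N, if the wrist force passes 120 N, or if a joint passes its speed limit or range.

## Working session

There is one attempt and no reset: what is moved stays moved. The work goes in short steps, Python scripts to look and compute and a tool call to move; the robot and the scene stay as the last step left them, time stands still between calls to the robot, and variables do not carry over. Pictures are saved under pics/ and viewed, and the job is handed in when it is done.

Besides the shell and the picture viewer there is one more tool, called after "Call:" by a JSON object that holds its "op" and its "data", one argument or row to a line. servo_tool: Moves the arm, as the interface text tells. Its arguments: {"type":"object","properties":{"rows":{"type":"array"}},"required":["rows"]}

```bash
mkdir -p pics; cat > h.py <<'E'
import numpy as np, cv2
from station import readout, cams, job
def save(f,name,boxes=()):
    im=cv2.cvtColor(f["pixels"],cv2.COLOR_RGB2BGR).copy()
    for b in boxes: cv2.rectangle(im,(int(b[0]),int(b[1])),(int(b[2]),int(b[3])),(0,0,255),1)
    cv2.imwrite("pics/"+name+".png",im)
def foc(f): return 200/np.tan(np.radians(f["vertical_fov"])/2)
def ray(f,u,v):
    d=np.array([(u-f["cx"])/foc(f),(v-f["cy"])/foc(f),1.])
    R=np.array(f["R"]);t=np.array(f["t"])
    return -R.T@t, R.T@d
def atz(f,u,v,z):
    c,d=ray(f,u,v); return c+d*(z-c[2])/d[2]
def proj(f,X):
    p=np.array(f["R"])@np.array(X)+np.array(f["t"]); return np.array([f["cx"]+foc(f)*p[0]/p[2],f["cy"]+foc(f)*p[1]/p[2]])
def tri(obs):
    A=np.zeros((3,3));b=np.zeros(3)
    for f,u,v in obs:
        c,d=ray(f,u,v);d=d/np.linalg.norm(d);P=np.eye(3)-np.outer(d,d);A+=P;b+=P@c
    X=np.linalg.solve(A,b); return X
def wristRT(f,s):
    from scipy.spatial.transform import Rotation as Ro
    M=np.array(f["mount"]);Rt=Ro.from_quat(s["ee_rot"]).as_matrix()
    Rc=Rt@M[:3,:3];tc=Rt@M[:3,3]+np.array(s["tool_pos"])
    f["R"]=Rc.T;f["t"]=-Rc.T@tc;return f
E
python3 - <<'E'
from h import *
s=readout.observe();print(s)
for n in ["side","top","wrist"]:
    f=cams.grab_frame(n);save(f,n+"0")
    if n=="wrist": wristRT(f,s)
    print(n,f["vertical_fov"],f["cx"],f["cy"],-np.array(f["R"]).T@f["t"])
    for k in ["mixer","crank","pin","loop","rack","clevis_pin","nozzle","jug","jar","hub_face","loop_far","pin_tip","cross_hole","shaft_end"]:
        try: print(k,[(round(r["p"],2),[round(x) for x in r["rect"]]) for r in cams.spot_in(f,k)[:3]])
        except Exception as e: print(k,e)
print(readout.observe()["t"])
E
```

```text
{'t': 0.0, 'joint_positions': array([ 1.33260733e+00,  3.53638906e-01,  1.63412664e+00,  1.31910620e-06,
        1.15517026e+00, -2.37090655e-03]), 'dq': array([-9.51661790e-04,  1.10675404e-03, -6.84060118e-04,  5.45476274e-04,
        6.96260725e-05,  6.02351717e-04]), 'tau': array([-2.18660454e-03, -5.93823230e+01, -3.34226596e+01,  6.93371636e-02,
        2.33676739e-02, -1.07761555e-04]), 'tool_pos': array([0.14589446, 0.60724727, 0.22187265]), 'ee_rot': array([ 1.17636267e-01,  9.93056523e-01, -6.66654323e-04, -8.11816994e-05]), 'contact_force': array([ 0.53127528,  0.56715906, -0.07309373]), 'moment': array([-0.01293501,  0.00219108,  0.01089693]), 'finger_gap': 1.0023860581471327}
side 47.87071170933248 328.90778475117423 192.2125981140715 [ 0.2140581  -0.66226649  0.65643004]
mixer []
crank [(0.93, [281, 127, 327, 219])]
pin [(0.72, [351, 326, 380, 360])]
loop [(0.73, [348, 336, 382, 358]), (0.24, [301, 304, 428, 400])]
rack [(0.58, [302, 302, 428, 400])]
clevis_pin [(0.46, [282, 122, 326, 220]), (0.44, [326, 355, 340, 370])]
nozzle [(0.74, [394, 296, 408, 322])]
jug [(0.82,
[... 651 characters left out ...]
0.63, [430, 195, 479, 301]), (0.38, [233, 170, 313, 209])]
clevis_pin [(0.69, [271, 87, 341, 157]), (0.62, [456, 281, 469, 293])]
nozzle [(0.7, [451, 203, 459, 220])]
jug [(0.95, [273, 84, 344, 156])]
jar [(0.81, [400, 76, 456, 149]), (0.48, [452, 241, 482, 266])]
hub_face [(0.94, [230, 170, 314, 211])]
loop_far [(0.74, [458, 244, 481, 267])]
pin_tip [(0.75, [452, 240, 482, 271])]
cross_hole [(0.74, [0, 86, 310, 260])]
shaft_end [(0.77, [0, 85, 314, 258])]
wrist 69.6904066580894 313.4514070433743 196.0877340873049 [0.06992974 0.62522339 0.38417649]
mixer []
crank []
pin []
loop []
rack []
clevis_pin []
nozzle []
jug []
jar []
hub_face []
loop_far []
pin_tip []
cross_hole []
shaft_end []
2.25
```

View pics/side0.png

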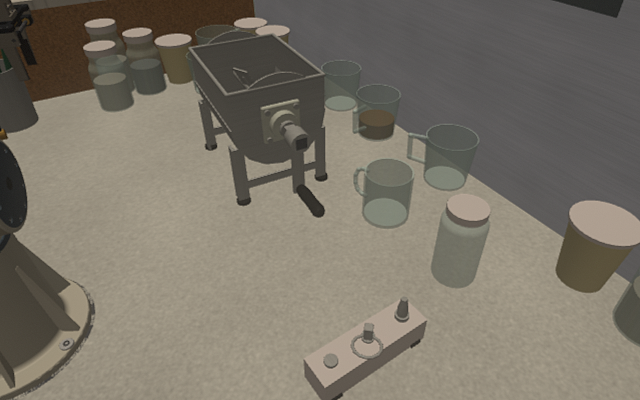

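View pics/top0.png

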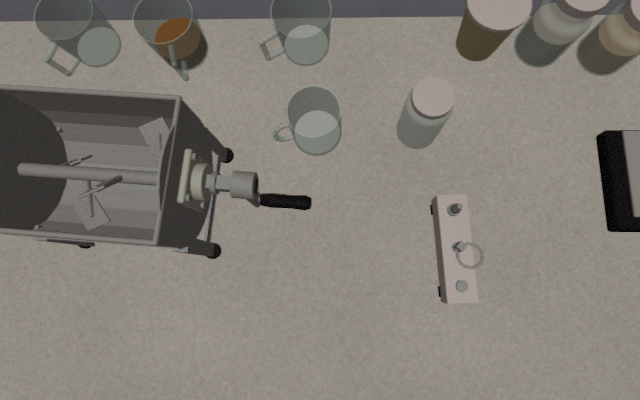

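```bash
python3 - <<'E'
from h import *
import pickle
fs={n:cams.grab_frame(n) for n in ["side","top"]}
pickle.dump(fs,open("f0.pkl","wb"))
a,b=fs["side"],fs["top"]
im=cv2.cvtColor(a["pixels"],cv2.COLOR_RGB2BGR)
cv2.imwrite("pics/sA.png",cv2.resize(im[100:240,260:400],None,fx=4,fy=4,interpolation=cv2.INTER_CUBIC))
cv2.imwrite("pics/sB.png",cv2.resize(im[290:400,290:440],None,fx=5,fy=5,interpolation=cv2.INTER_CUBIC))
im=cv2.cvtColor(b["pixels"],cv2.COLOR_RGB2BGR)
cv2.imwrite("pics/tA.png",cv2.resize(im[130:250,200:330],None,fx=5,fy=5,interpolation=cv2.INTER_CUBIC)[:600])
cv2.imwrite("pics/tB.png",cv2.resize(im[190:310,400:520],None,fx=5,fy=5,interpolation=cv2.INTER_CUBIC))
E
```

```text
(no output)
```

View pics/sA.png

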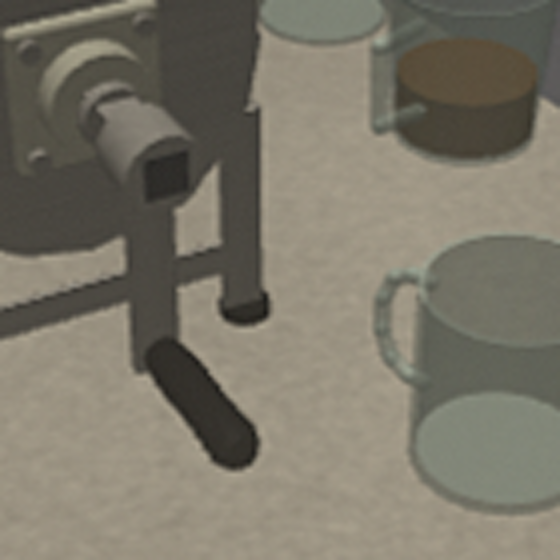

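View pics/sB.png

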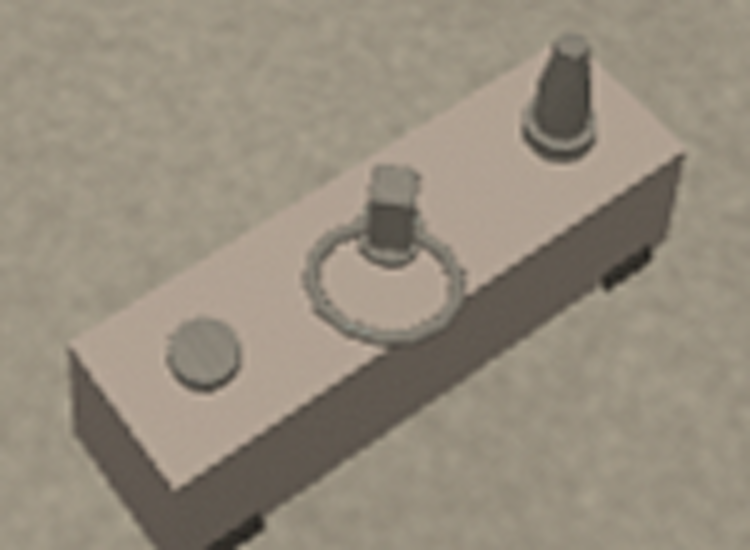

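View pics/tA.png

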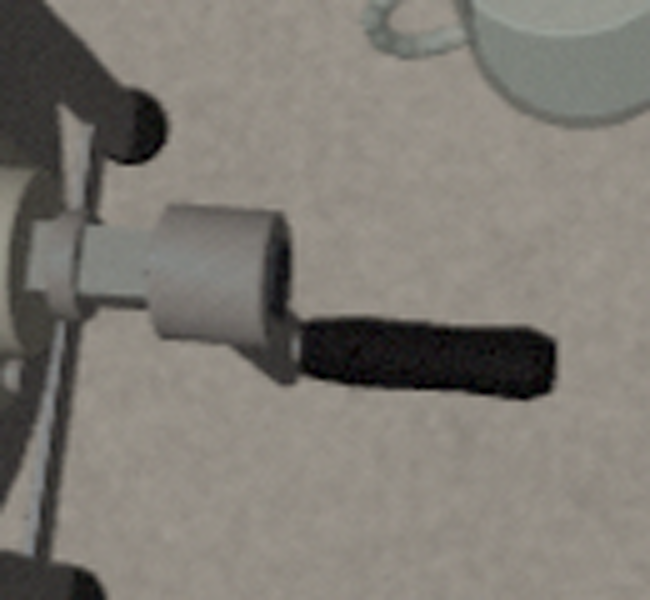

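View pics/tB.png

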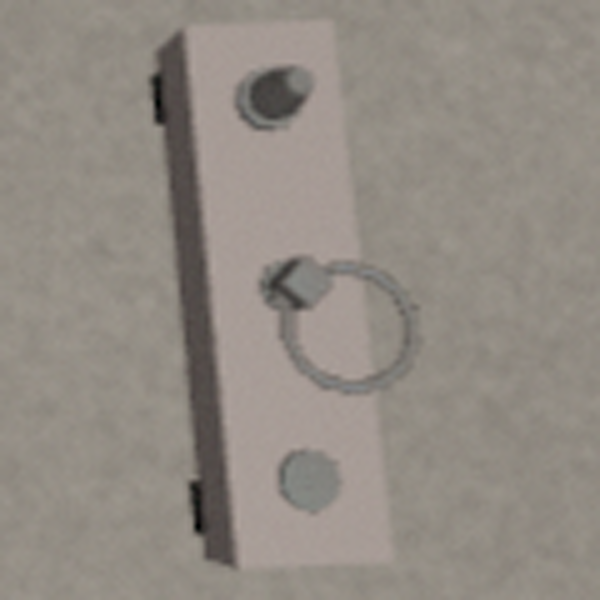

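```bash
python3 - <<'E'
from h import *
import pickle
fs=pickle.load(open("f0.pkl","rb"));a,b=fs["side"],fs["top"]
T=lambda x,y:(b,400+x/5,190+y/5)
S=lambda x,y:(a,290+x/5,290+y/5)
TA=lambda x,y:(b,200+x/5,130+y/5)
SA=lambda x,y:(a,260+x/4,100+y/4)
r=lambda v:np.round(v,4)
print("head",r(tri([T(303,283),S(395,183)])), r(atz(*T(303,283),.080)), r(atz(*S(395,183),.080)))
print("clevis",r(atz(*T(310,480),.056)), r(atz(*S(205,352),.056)))
print("nozzle top",r(atz(*T(297,78),.095)),r(atz(*S(572,46),.095)))
for p in [(185,27),(333,22),(393,562),(240,567)]: print("rackT",r(atz(*T(*p),.05)))
for p in [(70,347),(175,490),(683,153),(560,45)]: print("rackS",r(atz(*S(*p),.05)))
# loop far
print("loop far T",r(atz(*T(378,383),.0688)),"centre",r(atz(*T(347,327),.064)))
print("loop far S",r(atz(*S(393,335),.0688)))
# shaft
print("shaft end centre side", r(atz(*SA(167,175),.190)))
print("shaft wall/hub top sil: hub top outer",r(atz(*TA(280,265),.19)))
print("shaft mid at z.201", r(atz(*TA(85,260),.201)), r(atz(*TA(150,268),.201)))
print("grip end", r(tri([TA(545,362),SA(240,447)])))
print("hub corners", r(atz(*TA(282,212),.19)),r(atz(*TA(270,345),.19)),r(atz(*TA(165,205),.19)),r(atz(*TA(155,335),.19)))
E
```

```text
head [ 0.4826 -0.3442  0.0759] [ 0.4817 -0.3428  0.08  ] [ 0.4812 -0.3466  0.08  ]
clevis [ 0.4127 -0.3487  0.056 ] [ 0.4109 -0.3515  0.056 ]
nozzle top [ 0.5532 -0.3399  0.095 ] [ 0.5503 -0.3432  0.095 ]
rackT [ 0.5805 -0.3119  0.05  ]
rackT [ 0.5828 -0.3677  0.05  ]
rackT [ 0.3842 -0.3786  0.05  ]
rackT [ 0.3815 -0.3239  0.05  ]
rackS [ 0.3797 -0.3259  0.05  ]
rackS [ 0.3831 -0.38    0.05  ]
rackS [ 0.5802 -0.3696  0.05  ]
rackS [ 0.5741 -0.3152  0.05  ]
loop far T [ 0.4473 -0.3708  0.0688] centre [ 0.4672 -0.3624  0.064 ]
loop far S [ 0.4557 -0.3821  0.0688]
shaft end centre side [0.5644 0.0023 0.19  ]
shaft wall/hub top sil: hub top outer [0.5704 0.0052 0.19  ]
shaft mid at z.201 [0.5691 0.0644 0.201 ] [0.5666 0.0436 0.201 ]
grip end [ 0.5615 -0.0694  0.0694]
hub corners [0.5877 0.0054 0.19  ] [0.5445 0.0071 0.19  ] [0.5899 0.0433 0.19  ] [0.5475 0.0439 0.19  ]
```

Call:
{"op": "servo_tool", "data": {
  "rows": [
    [0,0,55,-5,30],
    [10,-20,55,-5,30],
    [25,-40,30,-5.5,30],
    [30,-50,20,-5.5,30],
    [30,-50,0,-5.5,30]
  ]
}}

```text
t: 2.98
tool_pos: [0.242, 0.4469, 0.3845]
ee_rot: [0.343, 0.939, 0.002, 0.0]
contact_force: [1.0, 0.6, 0.2]
finger_gap: 0.48
```

Call:
{"op": "servo_tool", "data": {
  "rows": [
    [30,-50,0,-5.5,30],
    [30,-50,0,-5.5,30],
    [30,-50,0,-5.5,30],
    [30,-50,0,-5.5,30],
    [30,-50,0,-5.5,30]
  ]
}}

```text
t: 3.6
tool_pos: [0.3916, 0.196, 0.3829]
ee_rot: [0.557, 0.831, 0.0, 0.0]
contact_force: [0.9, 0.3, 0.5]
finger_gap: 0.325
```

Call:
{"op": "servo_tool", "data": {
  "rows": [
    [30,-50,0,-5.5,30],
    [30,-50,0,-5.5,30],
    [30,-50,0,-5.5,30],
    [30,-50,0,-5.5,30],
    [25,-50,0,-5.5,30]
  ]
}}

```text
t: 4.22
tool_pos: [0.5368, -0.0542, 0.3827]
ee_rot: [0.739, 0.674, 0.0, 0.0]
contact_force: [0.8, 0.2, 0.0]
finger_gap: 0.323
```

```bash
python3 - <<'E'
from h import *
import pickle
s=readout.observe();f=cams.grab_frame("wrist");wristRT(f,s);save(f,"w1");pickle.dump(f,open("w1.pkl","wb"))
print(s["tool_pos"],-f["R"].T@f["t"])
print(f["R"])
E
```

```text
[ 0.53683639 -0.05419589  0.38269242] [0.543075   0.02259393 0.54500734]
[[ 9.95824227e-01 -9.12878835e-02  7.94477844e-04]
 [-8.80060067e-02 -9.57637134e-01  2.74200770e-01]
 [-2.42703864e-02 -2.73125688e-01 -9.61672141e-01]]
```

View pics/w1.png

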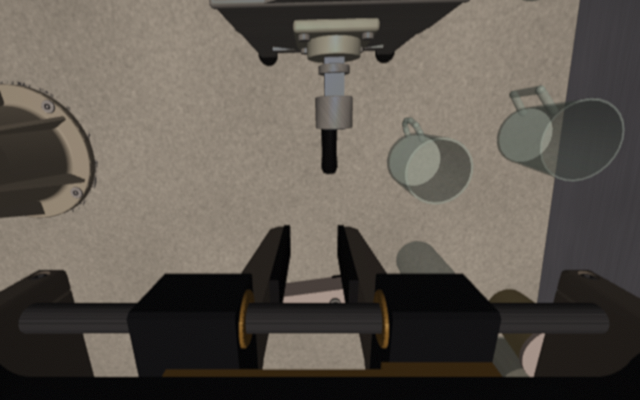

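```bash
python3 - <<'E'
from h import *
import pickle
f=pickle.load(open("w1.pkl","rb"))
im=cv2.cvtColor(f["pixels"],cv2.COLOR_RGB2BGR)
cv2.imwrite("pics/w1c.png",cv2.resize(im[10:190,270:400],None,fx=4,fy=4,interpolation=cv2.INTER_CUBIC)[:600])
E
```

```text
(no output)
```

View pics/w1c.png

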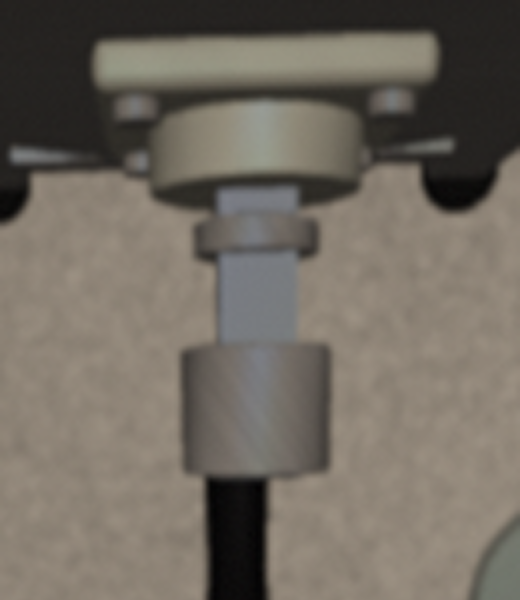

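```bash
python3 - <<'E'
from h import *
import pickle
f=pickle.load(open("w1.pkl","rb"))
W=lambda x,y,z:np.round(atz(f,270+x/4,10+y/4,z),4)
print("shaft",W(219,262,.201),W(297,262,.201),W(219,340,.201),W(297,340,.201))
print("hub outer",W(185,470,.19),W(329,466,.19),W(257,476,.212))
print("hub inner",W(183,348,.19),W(329,346,.19),W(257,343,.212))
print("collar outer",W(195,250,.19),W(318,247,.19),W(257,256,.203))
print("plate",W(93,45,.2325),W(437,37,.2325))
E
```

```text
shaft [0.5596 0.0626 0.201 ] [0.5812 0.0606 0.201 ] [0.558  0.0422 0.201 ] [0.58   0.0402 0.201 ]
hub outer [0.5453 0.0069 0.19  ] [0.5885 0.0041 0.19  ] [0.5653 0.0044 0.212 ]
hub inner [0.5478 0.0416 0.19  ] [0.5904 0.0382 0.19  ] [0.5678 0.0398 0.212 ]
collar outer [0.5536 0.0677 0.19  ] [0.5887 0.0653 0.19  ] [0.5701 0.063  0.203 ]
plate [0.5318 0.1101 0.2325] [0.6144 0.1043 0.2325]
```

Call:
{"op": "servo_tool", "data": {
  "rows": [
    [10,6,-50,1.3,30],
    [10,6,-50,0,30],
    [7.5,6,-50,0,30],
    [0,6,-40,0,30],
    [0,0,-7,0,30]
  ]
}}

```text
t: 4.9
tool_pos: [0.5617, -0.0279, 0.1832]
ee_rot: [0.729, 0.684, -0.002, -0.002]
contact_force: [1.1, -0.3, 0.3]
finger_gap: 0.326
```

```bash
python3 - <<'E'
from h import *
import pickle
s=readout.observe();print(s["tool_pos"],s["finger_gap"])
f=cams.grab_frame("wrist");save(f,"w2");f=cams.grab_frame("side");
im=cv2.cvtColor(f["pixels"],cv2.COLOR_RGB2BGR)
cv2.imwrite("pics/s2.png",cv2.resize(im[80:220,220:400],None,fx=4,fy=4,interpolation=cv2.INTER_CUBIC))
E
```

```text
[ 0.56173366 -0.02791658  0.18316437] 0.32551783422856867
```

View pics/w2.png

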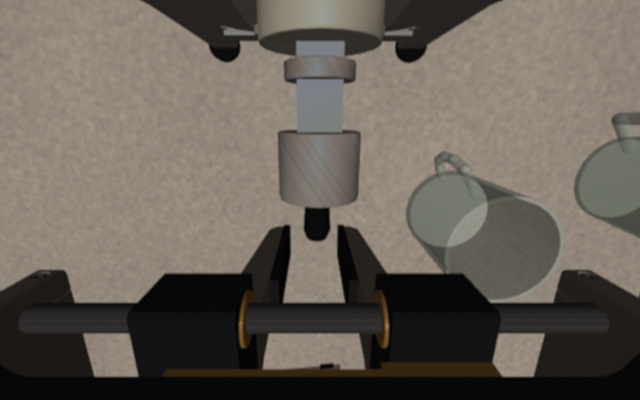

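View pics/s2.png

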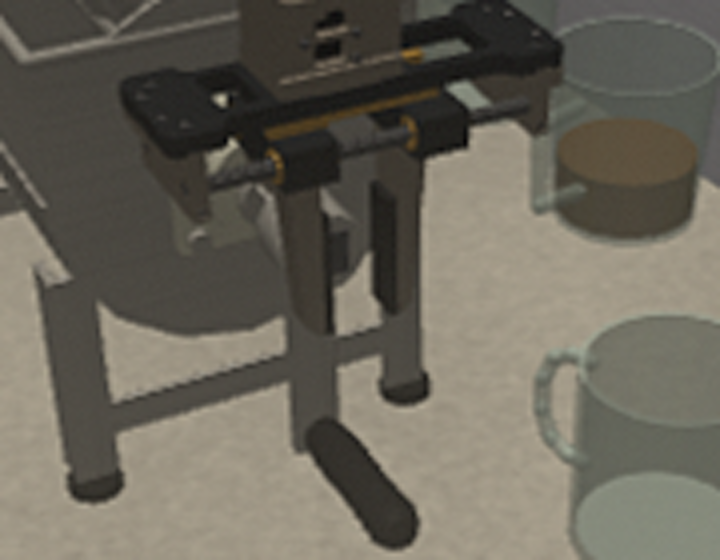

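Call:
{"op": "servo_tool", "data": {
  "rows": [
    [3,0,2,0,30],
    [0.5,8,0,0,30],
    [0.5,8,0,0,30],
    [0.5,6,0,0,30]
  ]
}}

```text
t: 5.5
tool_pos: [0.5682, -0.0056, 0.188]
ee_rot: [0.73, 0.684, 0.0, 0.0]
contact_force: [-0.1, -0.3, -0.2]
finger_gap: 0.329
```

Call:
{"op": "servo_tool", "data": {
  "rows": [
    [0.3,4,0,0,30],
    [0.3,4,0,0,30],
    [0.3,4,0,0,30],
    [0.3,4,0,0,30]
  ]
}}

```text
t: 6.0
tool_pos: [0.5693, 0.0097, 0.1877]
ee_rot: [0.73, 0.684, -0.0, 0.0]
contact_force: [-1.1, -4.9, 3.1]
finger_gap: 0.327
```

```bash
python3 - <<'E'
from h import *
s=readout.observe();print(s["tool_pos"],s["contact_force"])
f=cams.grab_frame("wrist");save(f,"w3")
E
```

```text
[0.56927469 0.00973855 0.18767364] [-1.0593716  -4.9441846   3.14882646]
```

View pics/w3.png

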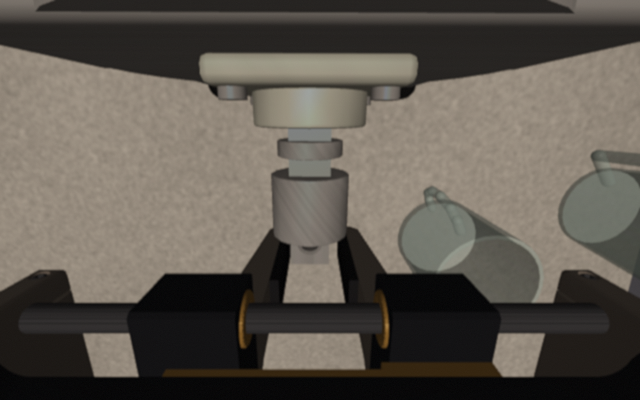

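Call:
{"op": "servo_tool", "data": {
  "rows": [
    [-2,3,0,0,30],
    [0.2,3,0,0,30],
    [0.1,2,0,0,30]
  ]
}}

```text
t: 6.42
tool_pos: [0.5683, 0.0178, 0.1876]
ee_rot: [0.73, 0.684, 0.001, 0.001]
contact_force: [2.3, -5.4, 0.7]
finger_gap: 0.326
```

Call:
{"op": "servo_tool", "data": {
  "rows": [
    [0,1.5,0,0,30],
    [0,1,0,0,30],
    [0,0,0,0,30]
  ]
}}

```text
t: 6.8
tool_pos: [0.5683, 0.0183, 0.1877]
ee_rot: [0.729, 0.684, -0.001, 0.002]
contact_force: [3.3, -13.4, 1.3]
finger_gap: 0.327
```

Call:
{"op": "servo_tool", "data": {
  "rows": [
    [-0.5,-10,0,0,30],
    [-1,-20,0,0,30],
    [-1,-25,0,0,30],
    [-1,-10,30,0,40],
    [0,0,20,0,40]
  ]
}}

```text
t: 7.42
tool_pos: [0.5638, -0.0462, 0.2383]
ee_rot: [0.73, 0.683, 0.0, -0.0]
contact_force: [-0.1, 0.3, 0.0]
finger_gap: 0.436
```

```bash
python3 - <<'E'
from h import *
import pickle
s=readout.observe();f=cams.grab_frame("wrist");wristRT(f,s);pickle.dump(f,open("w4.pkl","wb"))
print(s["tool_pos"],s["dq"].max(),-f["R"].T@f["t"])
im=cv2.cvtColor(f["pixels"],cv2.COLOR_RGB2BGR)
cv2.imwrite("pics/w4.png",cv2.resize(im[20:220,260:400],None,fx=4,fy=4,interpolation=cv2.INTER_CUBIC)[:600])
cv2.imwrite("pics/w4b.png",im)
E
```

```text
[ 0.56378789 -0.04618037  0.23829769] 0.3211219186988336 [0.5682297  0.03069014 0.40064121]
```

View pics/w4.png

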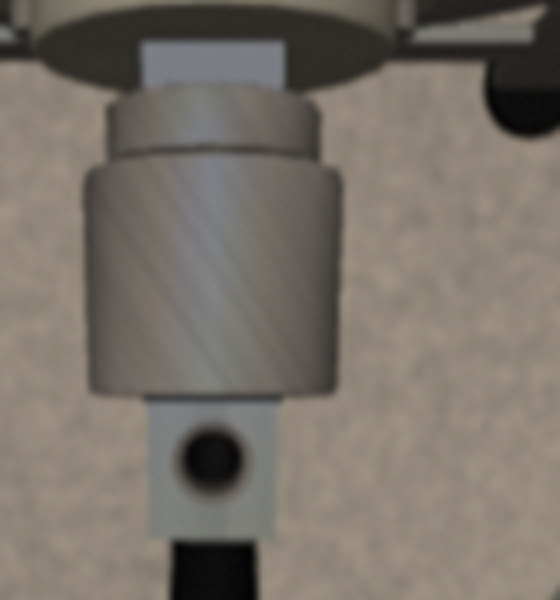

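View pics/w4b.png

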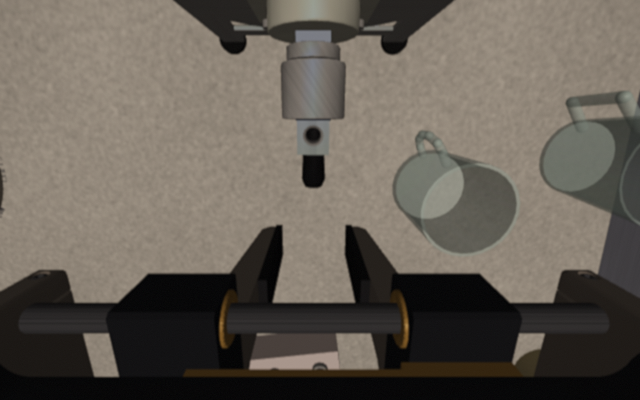

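```bash
python3 - <<'E'
from h import *
import pickle
f=pickle.load(open("w4.pkl","rb"));s=readout.observe()
g=cams.grab_frame("wrist");wristRT(g,s);print(s["tool_pos"],abs(s["dq"]).max())
t=cams.grab_frame("top");pickle.dump((g,t),open("w5.pkl","wb"))
im=cv2.cvtColor(g["pixels"],cv2.COLOR_RGB2BGR)
cv2.imwrite("pics/w5.png",cv2.resize(im[20:220,260:400],None,fx=4,fy=4,interpolation=cv2.INTER_CUBIC)[:600])
im=cv2.cvtColor(t["pixels"],cv2.COLOR_RGB2BGR)
cv2.imwrite("pics/t5.png",cv2.resize(im[130:250,200:330],None,fx=5,fy=5,interpolation=cv2.INTER_CUBIC)[:600])
W=lambda f,x,y,z:np.round(atz(f,260+x/4,20+y/4,z),4)
print("hole",W(f,212,460,.201))
print("shaft",W(f,151,538,.201),W(f,275,538,.201),W(f,149,400,.201),W(f,279,400,.201))
for n,f in (("w",g),("t",t)):
    gray=cv2.cvtColor(f["pixels"],cv2.COLOR_RGB2GRAY)
    p=proj(f,(.5675,.0186,.201));print(n,p)
    u,v=np.round(p).astype(int);w=gray[v-12:v+13,u-12:u+13].astype(float)
    # dark blob weighted
    m=np.clip(110-w,0,None); print(np.round(w[::2,::2]).astype(int))
E
```

```text
[ 0.5650814  -0.04592053  0.24084272] 0.06862853235830843
hole [0.567  0.0172 0.201 ]
shaft [0.5556 0.0046 0.201 ] [0.5771 0.0032 0.201 ] [0.5571 0.0277 0.201 ] [0.5789 0.0263 0.201 ]
w [311.51364372 133.09566545]
[[103 104 101  99  98  98  97 100 104 103 103 102 101]
 [129 127 126 124 122 121 122 124 130 129 127 126 125]
 [127 127 125 121 111 105 106 117 126 127 126 126 124]
 [127 127 116  95  74  62  65  83 105 125 127 124 125]
 [127 118  85  50  26  19  23  35  66 105 125 124 124]
 [126 100  55  12  11  15  19  16  27  78 117 125 125]
 [121  87  36  10  11  15  18  15  11  56 105 124 125]
 [120  84  33   9  13  14  17  17   9  52 104 123 125]
 [121  88  43  12  12  15  18  15  16  64 106 123 124]
 [124 100  63  29  17  17  19  21  40  83 113 124 123]
 [127 116  92  60  42  36  38  48  68 101 121 125 123]
 [127 125 113  93  79  71  71  83 101 119 126 124 123]
 [126 126 124 114 107 102 103 110 122 126 126 124 122]]
t [245.91076521 183.15559755]
[[66 66 68 67 64 70 64 68 72 67 66 69 71]
 [68 67 71 67 66 69 67 64 69 65 67 70 69]
 [69 67 68 70 67 71 68 69 72 66 67 67 68]
 [72 66 70 66 70 67 68 68 70 64 66 68 69]
 [64 68 69 66 70 70 68 66 74 67 66 64 69]
 [68 65 69 71 66 68 68 69 67 67 69 66 70]
 [70 67 69 68 66 69 64 72 66 67 66 69 66]
 [70 69 67 67 67 67 66 69 65 68 67 67 69]
 [68 64 67 66 71 69 67 69 67 64 68 67 69]
 [67 68 68 70 68 66 67 67 65 66 69 68 71]
 [67 73 67 70 67 70 70 72 67 64 69 67 65]
 [66 68 68 68 66 69 65 67 69 68 70 68 67]
 [64 64 64 68 67 67 67 65 67 69 68 64 68]]
```

View pics/w5.png

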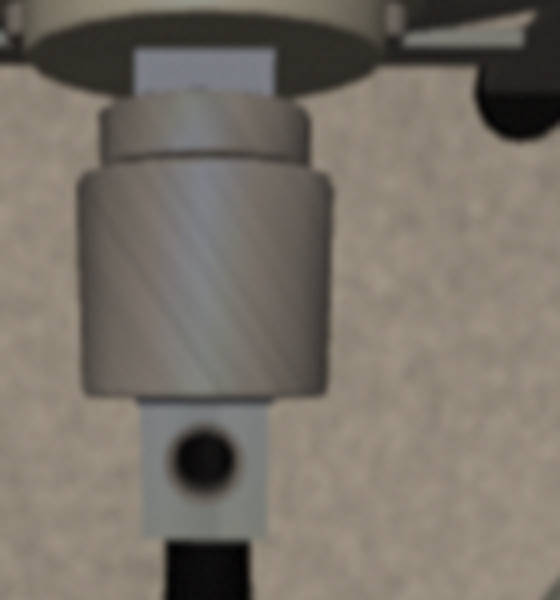

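View pics/t5.png

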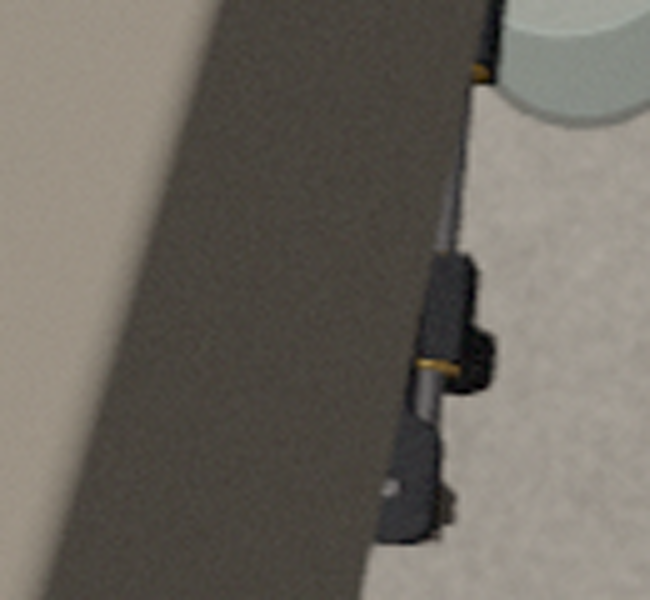

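```bash
python3 - <<'E'
from h import *
import pickle
g,t=pickle.load(open("w5.pkl","rb"))
print(atz(g,310.9,134.5,.201), g["R"]@np.array([0,0,1]), -g["R"].T@g["t"])
W=lambda f,x,y,z:np.round(atz(f,260+x/4,20+y/4,z),4)
print("shaft",W(g,144,537,.201),W(g,267,537,.201),W(g,139,405,.201),W(g,271,405,.201))
print(W(g,84,390,.19),W(g,327,388,.19))
E
```

```text
[0.5670131  0.01768255 0.201     ] [ 0.00361207  0.27381362 -0.96177599] [0.56892915 0.03098296 0.40318822]
shaft [0.5556 0.0048 0.201 ] [0.5772 0.0034 0.201 ] [0.5566 0.0272 0.201 ] [0.5791 0.0257 0.201 ]
[0.5464 0.0303 0.19  ] [0.5898 0.0277 0.19  ]
```

Call:
{"op": "servo_tool", "data": {
  "rows": [
    [-15,-45,0,-5,45],
    [-20,-50,0,-5,45],
    [-20,-50,-10,-5,45],
    [-20,-50,-20,-5,45],
    [-18,-50,-20,-5,45]
  ]
}}

```text
t: 8.2
tool_pos: [0.4695, -0.2909, 0.1859]
ee_rot: [0.861, 0.509, -0.0, -0.001]
contact_force: [-0.2, -0.8, -0.7]
finger_gap: 0.491
```

Call:
{"op": "servo_tool", "data": {
  "rows": [
    [-18,-50,-15,-5,45],
    [-18,-50,-15,-6,45],
    [0,0,0,-5,45],
    [0,0,0,0,45]
  ]
}}

```text
t: 8.7
tool_pos: [0.4339, -0.3897, 0.156]
ee_rot: [0.923, 0.385, -0.0, -0.001]
contact_force: [-1.1, -0.5, -0.7]
finger_gap: 0.49
```

```bash
python3 - <<'E'
from h import *
import pickle
s=readout.observe();print(s["tool_pos"],abs(s["dq"]).max(),s["t"])
g=cams.grab_frame("wrist");wristRT(g,s);pickle.dump(g,open("w6.pkl","wb"));save(g,"w6")
for k in ["pin","loop"]:print(k,[(round(r["p"],2),np.round(r["rect"])) for r in cams.spot_in(g,k)[:2]])
im=cv2.cvtColor(g["pixels"],cv2.COLOR_RGB2BGR)
p=proj(g,(.481,-.3455,.07)).astype(int);print(p)
x0,y0=p[0]-70,max(p[1]-75,0);print(x0,y0)
cv2.imwrite("pics/w6c.png",cv2.resize(im[y0:y0+150,x0:x0+140],None,fx=4,fy=4,interpolation=cv2.INTER_CUBIC))
E
```

```text
[ 0.43393593 -0.3896558   0.15604887] 0.045333931347943224 8.7
pin [(0.91, array([297., 117., 349., 187.]))]
loop [(0.9, array([297., 128., 349., 181.]))]
[316 129]
246 54
```

View pics/w6.png

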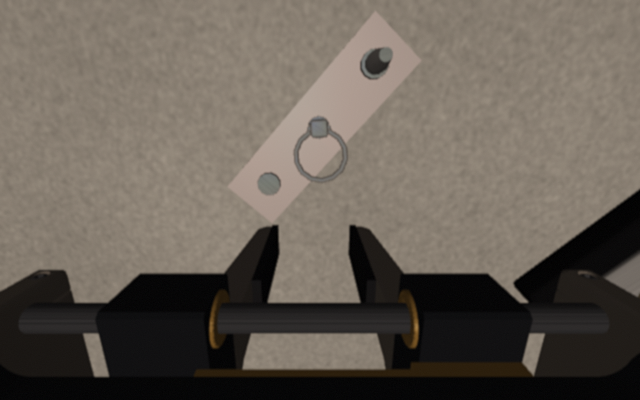

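View pics/w6c.png

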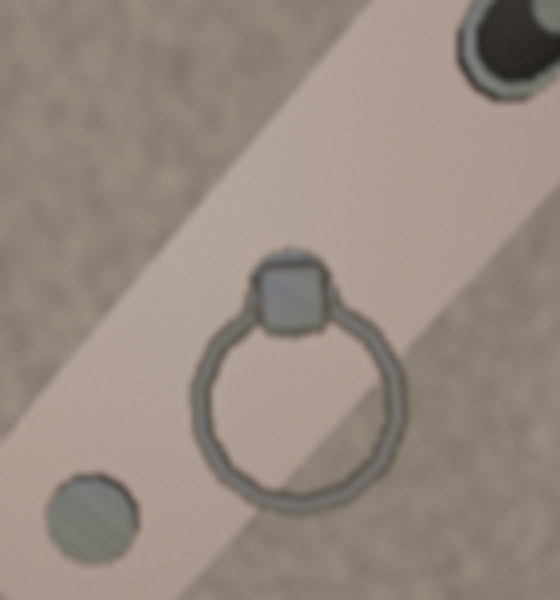

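```bash
python3 - <<'E'
from h import *
import pickle
g=pickle.load(open("w6.pkl","rb"))
C=lambda x,y,z:atz(g,246+x/4,54+y/4,z)
h=C(291,299,.08);l=C(300,500,.0688);c=C(298,402,.0646);print(h,l,c)
for q in (l,c): print(np.degrees(np.arctan2(*(q-h)[1::-1]))+90, np.linalg.norm((q-h)[:2]))
a=C(328,263,.08);b=C(257,265,.08);print("yaw edge",np.degrees(np.arctan2(*(a-b)[1::-1])),np.linalg.norm(a-b))
a=C(326,331,.08);b=C(258,333,.08);print("yaw edge",np.degrees(np.arctan2(*(a-b)[1::-1])),np.linalg.norm(a-b))
s=readout.observe();from scipy.spatial.transform import Rotation as R
M=R.from_quat(s["ee_rot"]).as_matrix();print("jaw",np.degrees(np.arctan2(M[1,1],M[0,1])),M[:,2],s["tool_pos"])
E
```

```text
[ 0.48271156 -0.34591651  0.08      ] [ 0.45340215 -0.3788657   0.0688    ] [ 0.4679542  -0.36348894  0.0646    ]
-41.65416397549217 0.04409864169617504
-40.023600874892736 0.022947110976728653
yaw edge -43.2035187615526 0.014241458952012809
yaw edge -43.101455631834725 0.013857605941223143
jaw -44.563675135845045 [-3.45267520e-04  5.59810654e-04 -9.99999784e-01] [ 0.43504348 -0.38908815  0.1572029 ]
```

Call:
{"op": "servo_tool", "data": {
  "rows": [
    [24,22,-15,2.5,45],
    [23.5,21.3,-15,0,45],
    [0,0,0,0,45],
    [0,0,-20,0,45]
  ]
}}

```text
t: 9.35
tool_pos: [0.4837, -0.3469, 0.109]
ee_rot: [0.914, 0.406, 0.001, 0.001]
contact_force: [-0.1, 0.4, -0.1]
finger_gap: 0.492
```

```bash
python3 - <<'E'
from h import *
s=readout.observe();print(s["tool_pos"],abs(s["dq"]).max(),s["t"])
f=cams.grab_frame("side");im=cv2.cvtColor(f["pixels"],cv2.COLOR_RGB2BGR)
cv2.imwrite("pics/s7.png",cv2.resize(im[270:400,290:440],None,fx=4,fy=4,interpolation=cv2.INTER_CUBIC))
save(cams.grab_frame("wrist"),"w7")
E
```

```text
[ 0.48366451 -0.34685303  0.10896289] 0.32248339020623895 9.35
```

View pics/s7.png

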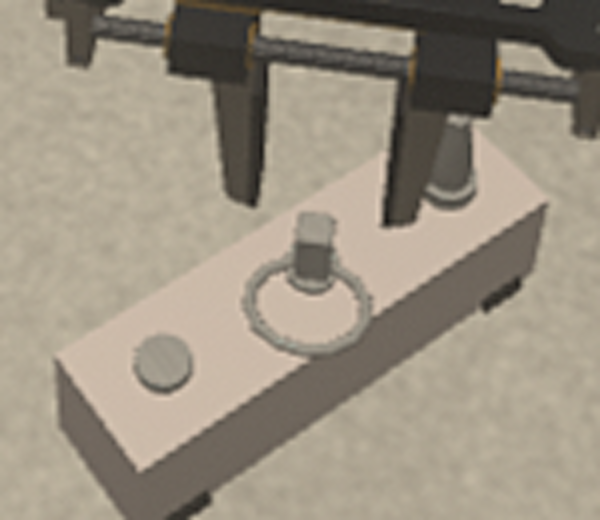

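View pics/w7.png

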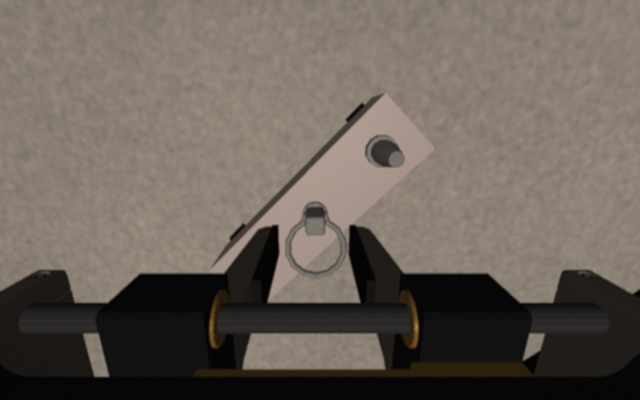

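Call:
{"op": "servo_tool", "data": {
  "rows": [
    [0,0,-15,0,45],
    [0,0,-10,0,45],
    [0,0,-6,0,45],
    [0,0,0,0,30],
    [0,0,0,0,20]
  ]
}}

```text
t: 10.07
tool_pos: [0.4827, -0.3466, 0.0768]
ee_rot: [0.914, 0.405, 0.0, 0.0]
contact_force: [0.6, 0.2, 0.8]
finger_gap: 0.295
```

```bash
python3 - <<'E'
from h import *
s=readout.observe();print(s["tool_pos"],abs(s["dq"]).max(),s["t"],s["contact_force"])
f=cams.grab_frame("side");im=cv2.cvtColor(f["pixels"],cv2.COLOR_RGB2BGR)
cv2.imwrite("pics/s8.png",cv2.resize(im[270:400,290:440],None,fx=4,fy=4,interpolation=cv2.INTER_CUBIC))
E
```

```text
[ 0.48268976 -0.34664539  0.07681217] 0.005908490611871438 10.075 [0.5851866  0.19441512 0.84385249]
```

View pics/s8.png

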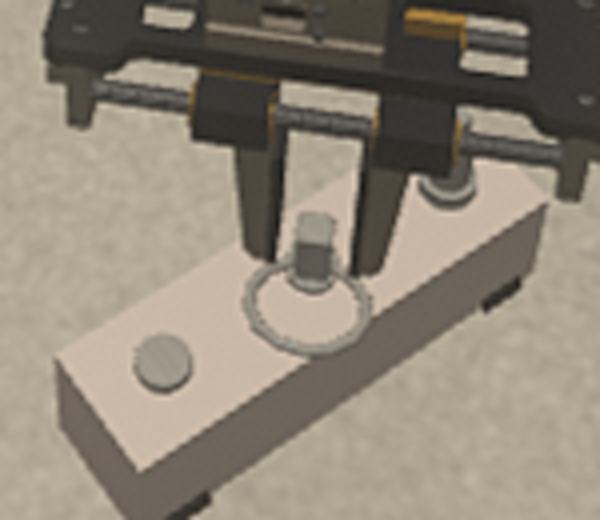

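Call:
{"op": "servo_tool", "data": {
  "rows": [
    [0,0,0,0,8],
    [0,0,0,0,5],
    [0,0,0,0,5]
  ]
}}

```text
t: 10.5
tool_pos: [0.4828, -0.3466, 0.0769]
ee_rot: [0.914, 0.405, 0.0, 0.0]
contact_force: [0.0, 0.2, 2.3]
finger_gap: 0.148
```

Call:
{"op": "servo_tool", "data": {
  "rows": [
    [0,0,20,0,5],
    [0,0,25,0,5],
    [0,0,25,0,5],
    [0,0,20,0,5]
  ]
}}

```text
t: 11.0
tool_pos: [0.4825, -0.3465, 0.1674]
ee_rot: [0.914, 0.405, 0.0, 0.0]
contact_force: [0.1, 0.7, -1.3]
finger_gap: 0.149
```

```bash
python3 - <<'E'
from h import *
s=readout.observe();print(s["tool_pos"],s["ee_rot"],abs(s["dq"]).max(),s["t"],s["contact_force"])
f=cams.grab_frame("side");im=cv2.cvtColor(f["pixels"],cv2.COLOR_RGB2BGR)
cv2.imwrite("pics/s9.png",cv2.resize(im[230:400,290:440],None,fx=3.5,fy=3.5,interpolation=cv2.INTER_CUBIC))
save(cams.grab_frame("wrist"),"w9")
E
```

```text
[ 0.48248906 -0.34648197  0.16743737] [9.14278940e-01 4.05085186e-01 3.71994217e-05 1.01242027e-04] 0.31043610948564 11.0 [ 0.12609156  0.68387954 -1.32674648]
```

View pics/s9.png

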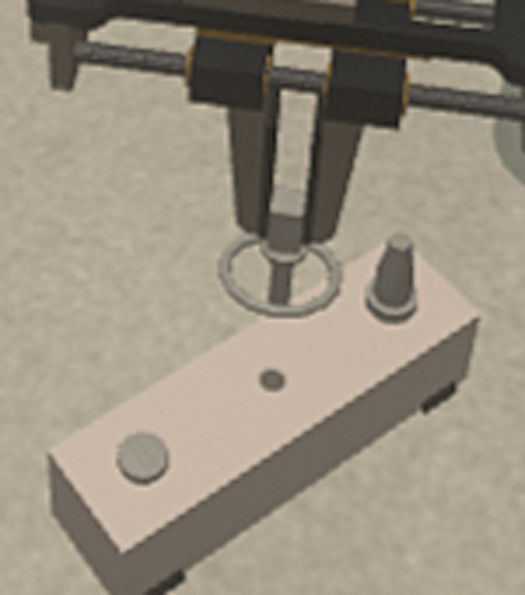

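View pics/w9.png

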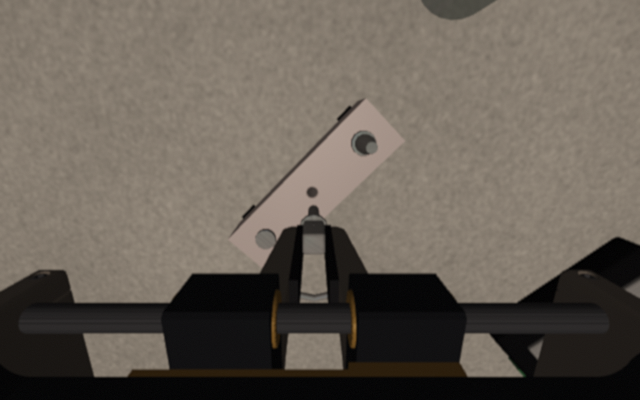

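Call:
{"op": "servo_tool", "data": {
  "rows": [
    [0,10,50,0,5],
    [5,30,40,3,5],
    [10,45,32,4,5],
    [12,45,0,5,5],
    [12,45,0,5,5]
  ]
}}

```text
t: 11.72
tool_pos: [0.5215, -0.1701, 0.288]
ee_rot: [0.844, 0.537, -0.0, -0.0]
contact_force: [0.1, 0.5, -0.8]
finger_gap: 0.145
```

Call:
{"op": "servo_tool", "data": {
  "rows": [
    [12,45,0,5,5],
    [12,45,0,5,5],
    [12,45,0,5,5],
    [10,35,0,6,5],
    [0,0,0,0,5]
  ]
}}

```text
t: 12.35
tool_pos: [0.5675, 0.0006, 0.2872]
ee_rot: [0.731, 0.682, -0.0, -0.001]
contact_force: [-0.1, -0.5, -1.2]
finger_gap: 0.144
```

```bash
python3 - <<'E'
from h import *
s=readout.observe();print(s["tool_pos"],s["ee_rot"],abs(s["dq"]).max(),s["t"],s["contact_force"],s["finger_gap"])
M=s["ee_rot"];print("jaw",np.degrees(np.arctan2(2*M[1]**2-1,2*M[0]*M[1])))
E
```

```text
[0.56752177 0.00060198 0.28719821] [ 7.31385859e-01  6.81963409e-01 -4.27263257e-04 -6.71807352e-04] 0.04455867247308154 12.35 [-0.12880859 -0.48105678 -1.21427246] 0.14416704652946097
jaw -4.0054784736211175
```

Call:
{"op": "servo_tool", "data": {
  "rows": [
    [0,10,0,0,5],
    [0.2,6.7,-5,0,5],
    [0,0,-8,0,5],
    [0,0,0,0,5]
  ]
}}

```text
t: 12.85
tool_pos: [0.5671, 0.0147, 0.2746]
ee_rot: [0.733, 0.68, -0.001, -0.0]
contact_force: [-0.2, -0.3, -0.9]
finger_gap: 0.144
```

```bash
python3 - <<'E'
from h import *
import pickle
s=readout.observe();print(s["tool_pos"],abs(s["dq"]).max(),s["t"],s["contact_force"])
f=cams.grab_frame("side");im=cv2.cvtColor(f["pixels"],cv2.COLOR_RGB2BGR)
cv2.imwrite("pics/s10.png",cv2.resize(im[80:200,240:380],None,fx=5,fy=5,interpolation=cv2.INTER_CUBIC))
f=cams.grab_frame("wrist");im=cv2.cvtColor(f["pixels"],cv2.COLOR_RGB2BGR)
cv2.imwrite("pics/w10.png",cv2.resize(im[150:300,230:400],None,fx=4,fy=4,interpolation=cv2.INTER_CUBIC))
f=cams.grab_frame("top");im=cv2.cvtColor(f["pixels"],cv2.COLOR_RGB2BGR)
cv2.imwrite("pics/t10.png",cv2.resize(im[130:250,200:330],None,fx=5,fy=5,interpolation=cv2.INTER_CUBIC))
E
```

```text
[0.56707117 0.01474863 0.27456959] 0.017158989437020114 12.85 [-0.19467174 -0.31828466 -0.87504745]
```

View pics/s10.png

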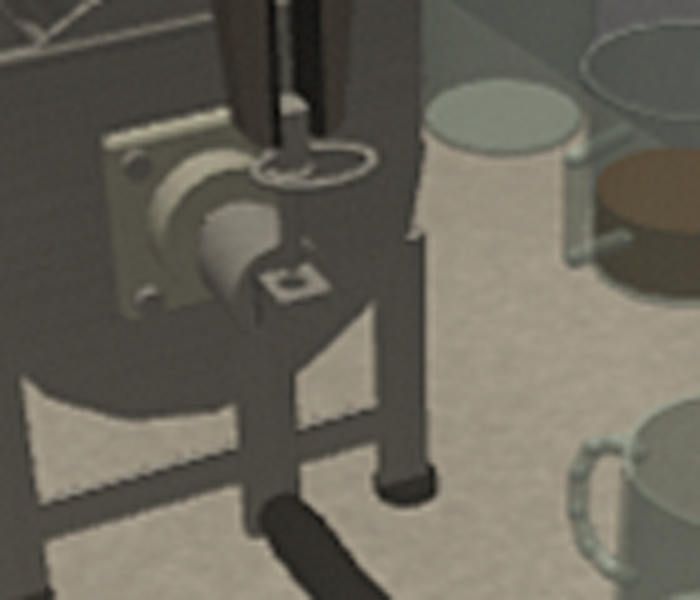

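View pics/w10.png

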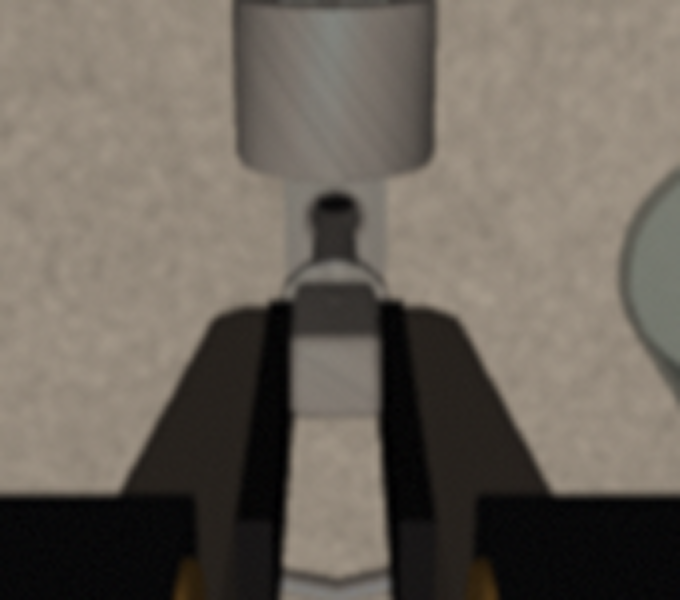

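View pics/t10.png

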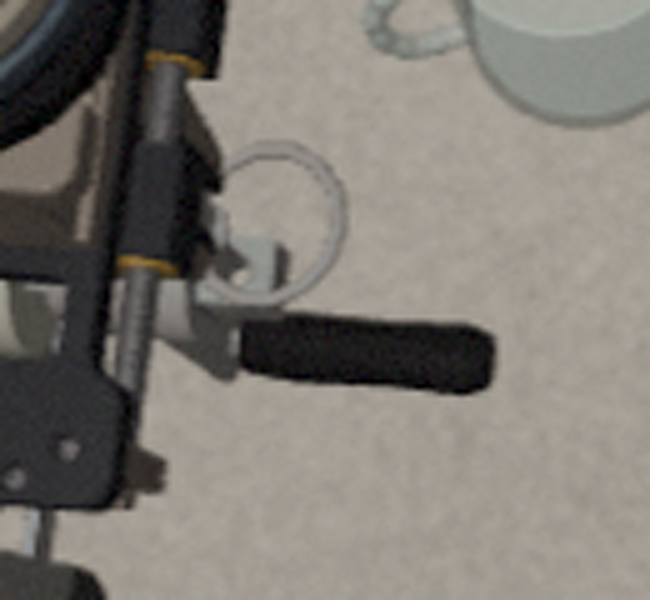

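Call:
{"op": "servo_tool", "data": {
  "rows": [
    [0.6,2.6,0,0,5],
    [0,0,0,0,5]
  ]
}}

```text
t: 13.25
tool_pos: [0.5685, 0.0179, 0.2758]
ee_rot: [0.733, 0.681, 0.0, 0.0]
contact_force: [0.2, -0.0, -0.8]
finger_gap: 0.153
```

```bash
python3 - <<'E'
from h import *
import pickle
s=readout.observe();print(s["tool_pos"],abs(s["dq"]).max(),s["t"],s["contact_force"])
f=cams.grab_frame("wrist");im=cv2.cvtColor(f["pixels"],cv2.COLOR_RGB2BGR)
cv2.imwrite("pics/w11.png",cv2.resize(im[180:260,270:370],None,fx=7,fy=7,interpolation=cv2.INTER_CUBIC))
E
```

```text
[0.56846201 0.01793375 0.27578036] 0.003689420318549131 13.25 [ 0.18494796 -0.02600614 -0.77078152]
```

View pics/w11.png

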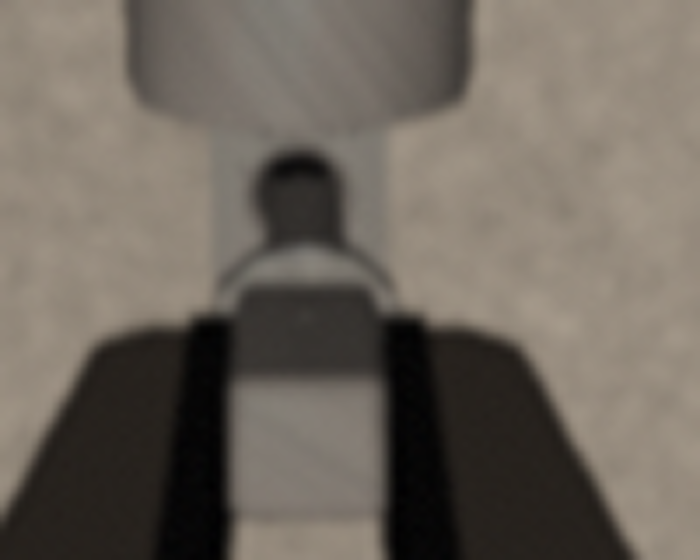

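Call:
{"op": "servo_tool", "data": {
  "rows": [
    [-0.6,-0.5,-4,0,5],
    [0,0,-5,0,5],
    [0,0,-3,0,5],
    [0,0,0,0,5]
  ]
}}

```text
t: 13.8
tool_pos: [0.5675, 0.0172, 0.2632]
ee_rot: [0.733, 0.681, -0.0, -0.0]
contact_force: [-0.3, -0.2, -0.6]
finger_gap: 0.148
```

Call:
{"op": "servo_tool", "data": {
  "rows": [
    [0,0,-5,0,5],
    [0,0,-5,0,5],
    [0,0,-3,0,5]
  ]
}}

```text
t: 14.18
tool_pos: [0.5676, 0.0172, 0.2502]
ee_rot: [0.733, 0.681, -0.0, -0.0]
contact_force: [-0.8, -0.6, -0.2]
finger_gap: 0.15
```

Call:
{"op": "servo_tool", "data": {
  "rows": [
    [0,0,-7,0,5],
    [0,0,-7,0,5],
    [0,0,-5,0,5],
    [0,0,0,0,5]
  ]
}}

```text
t: 14.68
tool_pos: [0.5674, 0.0172, 0.2309]
ee_rot: [0.733, 0.681, -0.0, -0.0]
contact_force: [0.4, -1.2, -1.9]
finger_gap: 0.149
```

Call:
{"op": "servo_tool", "data": {
  "rows": [
    [0,0,-2,0,5],
    [0,0,-1.5,0,5],
    [0,0,0,0,5]
  ]
}}

```text
t: 15.05
tool_pos: [0.5678, 0.0172, 0.2281]
ee_rot: [0.733, 0.681, 0.0, 0.0]
contact_force: [0.7, -3.3, 0.1]
finger_gap: 0.147
```

```bash
python3 - <<'E'
from h import *
s=readout.observe();print(s["tool_pos"],s["t"],s["contact_force"])
f=cams.grab_frame("side");im=cv2.cvtColor(f["pixels"],cv2.COLOR_RGB2BGR)
cv2.imwrite("pics/s12.png",cv2.resize(im[80:200,240:380],None,fx=5,fy=5,interpolation=cv2.INTER_CUBIC))
E
```

```text
[0.56782738 0.01720045 0.22813518] 15.05 [ 0.66261042 -3.32501043  0.13855907]
```

View pics/s12.png

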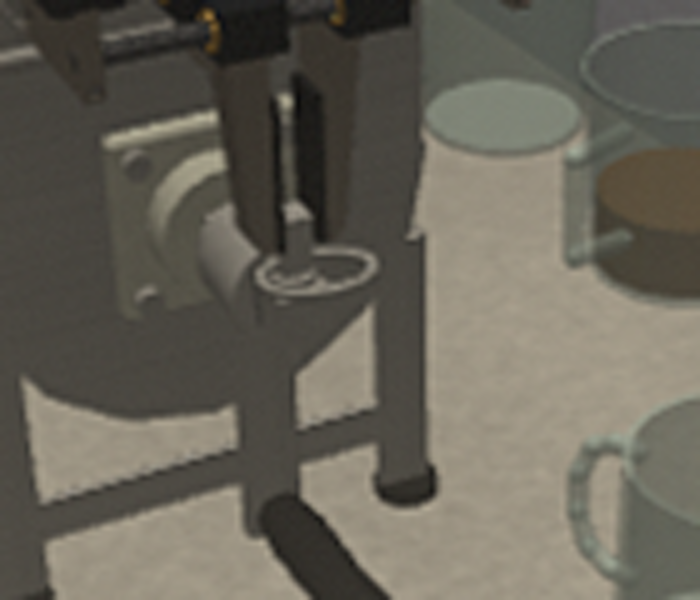

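Call:
{"op": "servo_tool", "data": {
  "rows": [
    [0,-0.5,-1,0,5],
    [0,0,-1,0,5],
    [0,0,0,0,5]
  ]
}}

```text
t: 15.48
tool_pos: [0.5679, 0.017, 0.2278]
ee_rot: [0.733, 0.681, 0.001, 0.0]
contact_force: [-5.0, -3.0, 14.5]
finger_gap: 0.148
```

Call:
{"op": "servo_tool", "data": {
  "rows": [
    [0,0,0.5,0,30],
    [0,0,0,0,40],
    [0,0,0,0,40],
    [0,0,25,0,40],
    [0,0,30,0,40]
  ]
}}

```text
t: 16.1
tool_pos: [0.5672, 0.0169, 0.2814]
ee_rot: [0.733, 0.681, -0.001, -0.001]
contact_force: [0.5, -0.2, 0.6]
finger_gap: 0.436
```

Call:
{"op": "servo_tool", "data": {
  "rows": [
    [-3,-50,10,0,10],
    [-2,-20,0,0,0],
    [0,0,0,0,0],
    [0,0,0,0,0]
  ]
}}

```text
t: 16.6
tool_pos: [0.5624, -0.0525, 0.2908]
ee_rot: [0.733, 0.681, -0.0, -0.001]
contact_force: [-0.3, 0.4, -0.3]
finger_gap: 0.025
```

```bash
python3 - <<'E'
from h import *
import pickle
s=readout.observe();print(s["tool_pos"],s["t"],s["contact_force"],s["finger_gap"],abs(s["dq"]).max())
f=cams.grab_frame("side");im=cv2.cvtColor(f["pixels"],cv2.COLOR_RGB2BGR)
cv2.imwrite("pics/s13.png",cv2.resize(im[80:200,240:380],None,fx=5,fy=5,interpolation=cv2.INTER_CUBIC))
g=cams.grab_frame("wrist");wristRT(g,s);im=cv2.cvtColor(g["pixels"],cv2.COLOR_RGB2BGR)
cv2.imwrite("pics/w13.png",cv2.resize(im[60:210,230:400],None,fx=4,fy=4,interpolation=cv2.INTER_CUBIC))
pickle.dump((f,g),open("13.pkl","wb"))
E
```

```text
[ 0.56241887 -0.05249655  0.29084894] 16.6 [-0.33180309  0.43393882 -0.32242793] 0.02530248941222631 0.009583885527410591
```

View pics/s13.png

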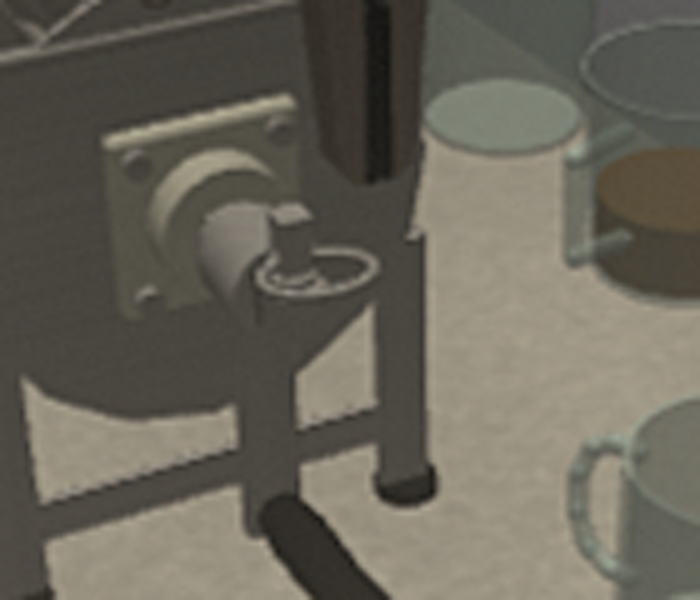

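View pics/w13.png

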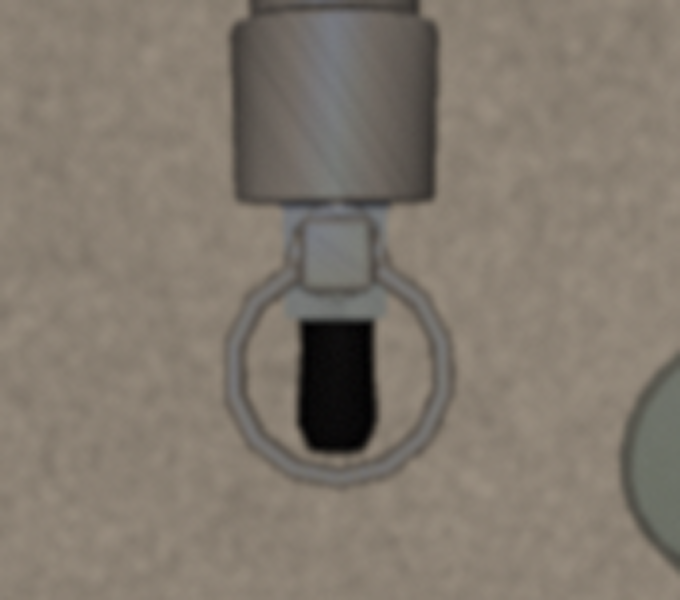

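Call:
{"op": "servo_tool", "data": {
  "rows": [
    [2.4,15,-20,0,0],
    [0,11.8,-20,0,0],
    [0,0,-10,0,0],
    [0,0,0,0,0]
  ]
}}

```text
t: 17.2
tool_pos: [0.5648, -0.0262, 0.241]
ee_rot: [0.732, 0.681, -0.001, -0.0]
contact_force: [-0.6, -0.6, 0.3]
finger_gap: -0.0
```

```bash
python3 - <<'E'
from h import *
s=readout.observe();print(s["tool_pos"],s["t"],s["contact_force"],s["finger_gap"],abs(s["dq"]).max())
f=cams.grab_frame("side");im=cv2.cvtColor(f["pixels"],cv2.COLOR_RGB2BGR)
cv2.imwrite("pics/s14.png",cv2.resize(im[80:200,240:380],None,fx=5,fy=5,interpolation=cv2.INTER_CUBIC))
g=cams.grab_frame("wrist");im=cv2.cvtColor(g["pixels"],cv2.COLOR_RGB2BGR)
cv2.imwrite("pics/w14.png",cv2.resize(im[120:270,230:400],None,fx=4,fy=4,interpolation=cv2.INTER_CUBIC))
E
```

```text
[ 0.56476995 -0.02616868  0.24099064] 17.2 [-0.6457074  -0.55278191  0.33524924] -0.0001104821174252138 0.023309201467991113
```

View pics/s14.png

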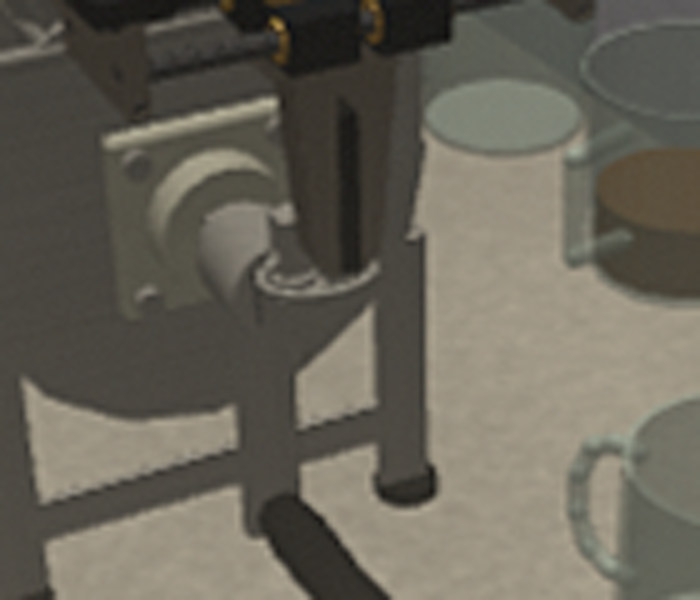

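View pics/w14.png

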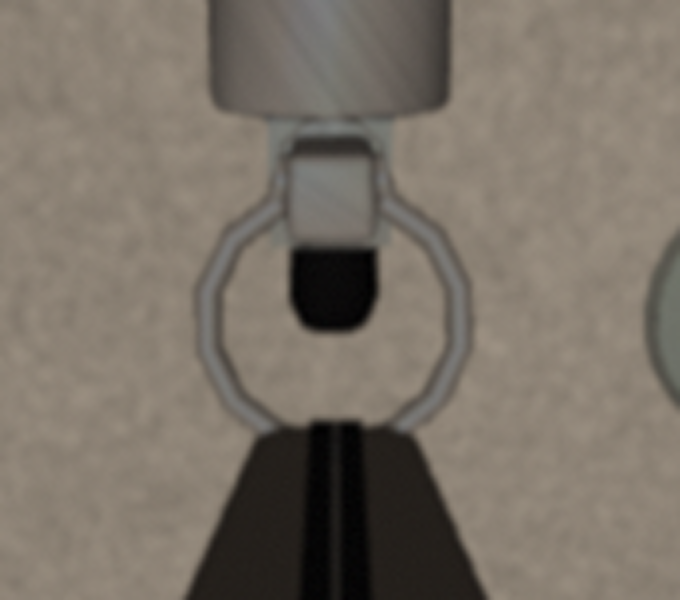

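Fingers are over the far side of the loop, centred and clear of head and shaft. Pressing down in steps.

Call:
{"op": "servo_tool", "data": {
  "rows": [
    [0,0,-8,0,0],
    [0,0,-6,0,0],
    [0,0,-6,0,0],
    [0,0,-6,0,0]
  ]
}}

```text
t: 17.8
tool_pos: [0.5653, -0.0266, 0.2153]
ee_rot: [0.733, 0.681, 0.0, 0.0]
contact_force: [0.4, -2.0, 1.6]
finger_gap: 0.003
```

Call:
{"op": "servo_tool", "data": {
  "rows": [
    [0,0,-6,0,0],
    [0,0,-6,0,0],
    [0,0,-6,0,0],
    [0,0,-4,0,0]
  ]
}}

```text
t: 18.3
tool_pos: [0.5649, -0.0263, 0.193]
ee_rot: [0.733, 0.681, -0.0, -0.0]
contact_force: [0.3, 0.5, 0.7]
finger_gap: 0.004
```

```bash
python3 - <<'E'
from h import *
s=readout.observe();print(s["tool_pos"],s["t"],s["contact_force"],s["finger_gap"],abs(s["dq"]).max())
f=cams.grab_frame("side");im=cv2.cvtColor(f["pixels"],cv2.COLOR_RGB2BGR)
cv2.imwrite("pics/s15.png",cv2.resize(im[80:200,240:380],None,fx=5,fy=5,interpolation=cv2.INTER_CUBIC))
g=cams.grab_frame("wrist");im=cv2.cvtColor(g["pixels"],cv2.COLOR_RGB2BGR)
cv2.imwrite("pics/w15.png",cv2.resize(im[120:270,230:400],None,fx=4,fy=4,interpolation=cv2.INTER_CUBIC))
E
```

```text
[ 0.56487971 -0.026302    0.19298462] 18.3 [0.32574727 0.51908745 0.66203648] 0.0037481494732765222 0.06296755901670929
```

View pics/s15.png

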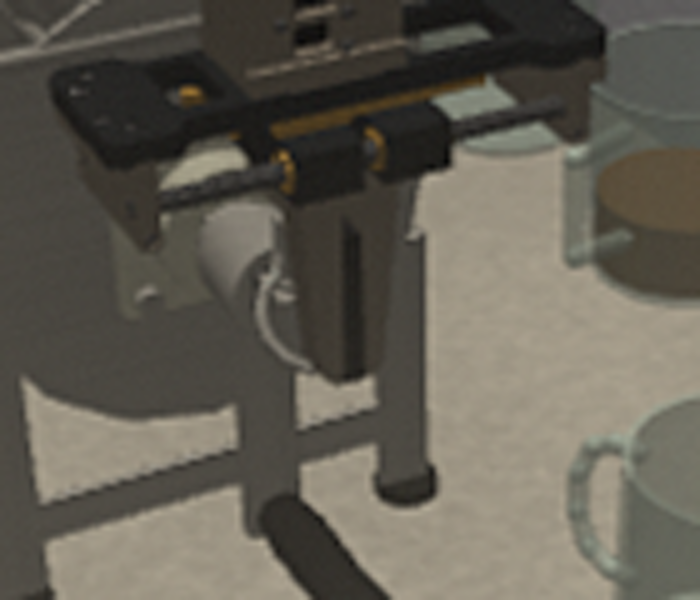

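View pics/w15.png

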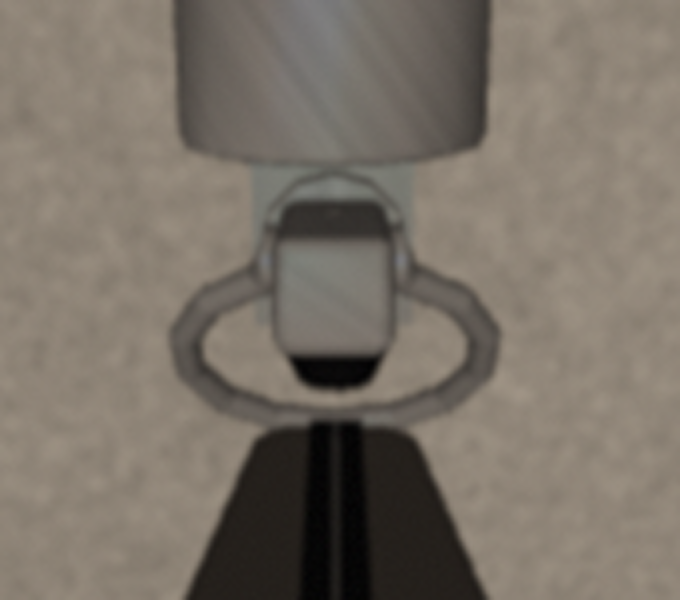

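Call:
{"op": "servo_tool", "data": {
  "rows": [
    [0,0,-4,0,0],
    [0,0,-4,0,0],
    [0,0,-3,0,0],
    [0,0,0,0,0],
    [0,0,0,0,0]
  ]
}}

```text
t: 19.02
tool_pos: [0.5652, -0.0264, 0.1827]
ee_rot: [0.733, 0.681, 0.0, 0.0]
contact_force: [0.5, -1.1, -0.1]
finger_gap: 0.005
```

```bash
python3 - <<'E'
from h import *
s=readout.observe();print(s["tool_pos"],s["t"],s["contact_force"],s["finger_gap"],abs(s["dq"]).max())
f=cams.grab_frame("side");im=cv2.cvtColor(f["pixels"],cv2.COLOR_RGB2BGR)
cv2.imwrite("pics/s16.png",cv2.resize(im[80:200,240:380],None,fx=5,fy=5,interpolation=cv2.INTER_CUBIC))
g=cams.grab_frame("wrist");im=cv2.cvtColor(g["pixels"],cv2.COLOR_RGB2BGR)
cv2.imwrite("pics/w16.png",cv2.resize(im[120:270,230:400],None,fx=4,fy=4,interpolation=cv2.INTER_CUBIC))
E
```

```text
[ 0.56517619 -0.02638227  0.182665  ] 19.025 [ 0.53060664 -1.079941   -0.05396581] 0.005264015482166401 0.002784608709730418
```

View pics/s16.png

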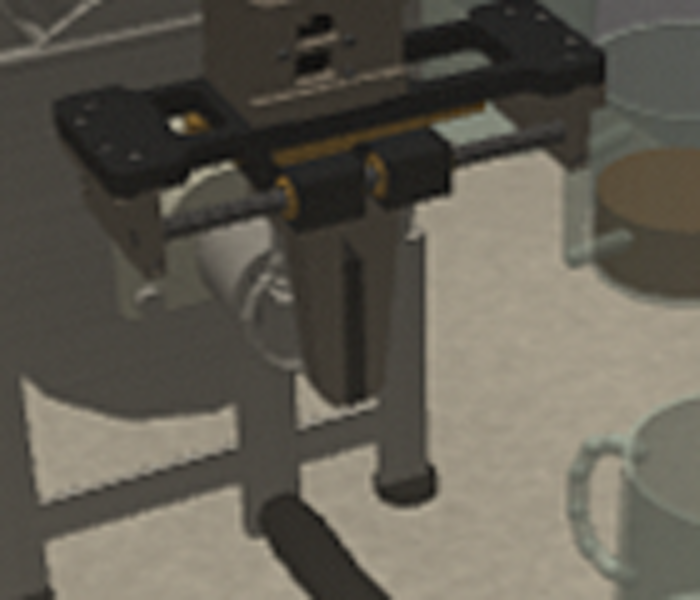

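View pics/w16.png

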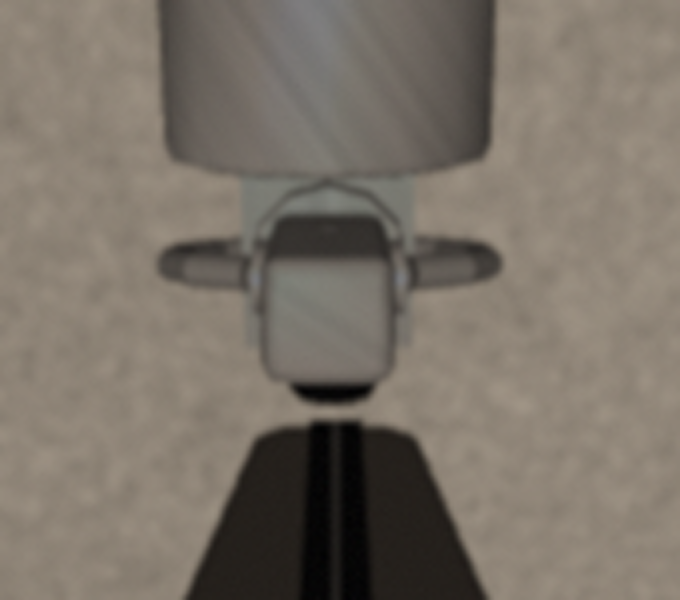

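Snapped shut. Backing off outwards, then up, and checking.

Call:
{"op": "servo_tool", "data": {
  "rows": [
    [-1,-15,0,0,0],
    [-2,-30,0,0,0],
    [-2,-45,30,0,0],
    [0,-50,40,0,0],
    [-40,-30,40,0,0]
  ]
}}

```text
t: 19.75
tool_pos: [0.5216, -0.1975, 0.2918]
ee_rot: [0.733, 0.68, 0.0, 0.001]
contact_force: [0.3, -1.3, 0.3]
finger_gap: 0.006
```

Call:
{"op": "servo_tool", "data": {
  "rows": [
    [-40,-40,0,0,0],
    [-40,-40,0,0,0],
    [0,0,0,0,0],
    [0,0,0,0,0]
  ]
}}

```text
t: 20.25
tool_pos: [0.4411, -0.2749, 0.2909]
ee_rot: [0.733, 0.68, 0.0, 0.0]
contact_force: [-0.5, 0.5, 0.5]
finger_gap: 0.002
```

```bash
python3 - <<'E'
from h import *
s=readout.observe();print(s["tool_pos"],s["t"],s["contact_force"])
f=cams.grab_frame("side");save(f,"s17b");im=cv2.cvtColor(f["pixels"],cv2.COLOR_RGB2BGR)
cv2.imwrite("pics/s17.png",cv2.resize(im[80:200,240:380],None,fx=5,fy=5,interpolation=cv2.INTER_CUBIC))
g=cams.grab_frame("top");im=cv2.cvtColor(g["pixels"],cv2.COLOR_RGB2BGR);save(g,"t17b")
cv2.imwrite("pics/t17.png",cv2.resize(im[130:250,200:330],None,fx=5,fy=5,interpolation=cv2.INTER_CUBIC))
for f in (f,g): print(proj(f,(.5677,.0172,.231)),proj(f,(.567,.010,.1656)))
E
```

```text
[ 0.44105246 -0.27490949  0.29085366] 20.25 [-0.46376121  0.51345926  0.45005892]
[298.70531233 121.49301987] [301.46939077 152.08604311]
[242.07540172 178.45483855] [256.16231363 188.35485046]
```

View pics/s17.png

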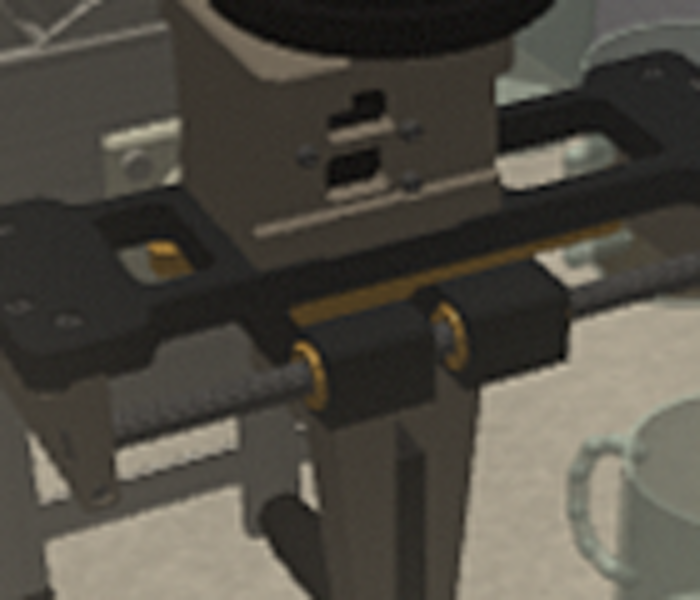

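View pics/t17.png

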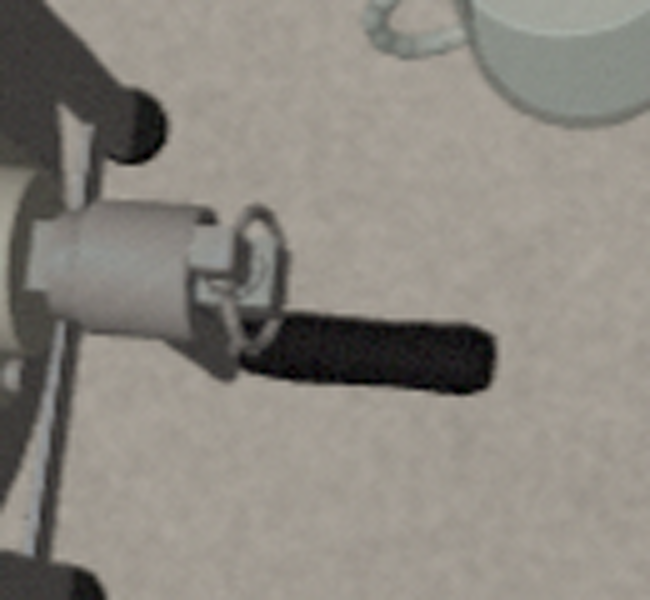

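View pics/s17b.png

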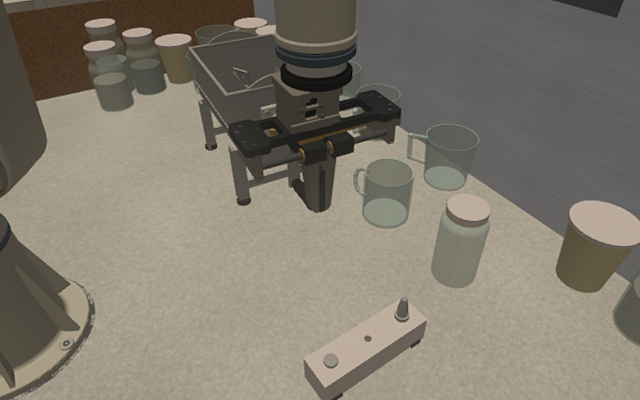

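Call:
{"op": "servo_tool", "data": {
  "rows": [
    [-50,0,30,0,0],
    [-50,0,30,0,0],
    [-50,0,20,0,0],
    [0,0,0,0,0],
    [0,0,0,0,0]
  ]
}}

```text
t: 20.98
tool_pos: [0.292, -0.2742, 0.3706]
ee_rot: [0.732, 0.681, 0.0, 0.0]
contact_force: [0.4, -0.5, 0.9]
finger_gap: 0.004
```

```bash
python3 - <<'E'
from h import *
s=readout.observe();print(s["tool_pos"],s["t"],s["contact_force"])
f=cams.grab_frame("side");im=cv2.cvtColor(f["pixels"],cv2.COLOR_RGB2BGR)
cv2.imwrite("pics/s18.png",cv2.resize(im[80:200,240:380],None,fx=5,fy=5,interpolation=cv2.INTER_CUBIC))
E
```

```text
[ 0.29198353 -0.27420551  0.3705868 ] 20.975 [ 0.39688067 -0.54213472  0.87510424]
```

View pics/s18.png

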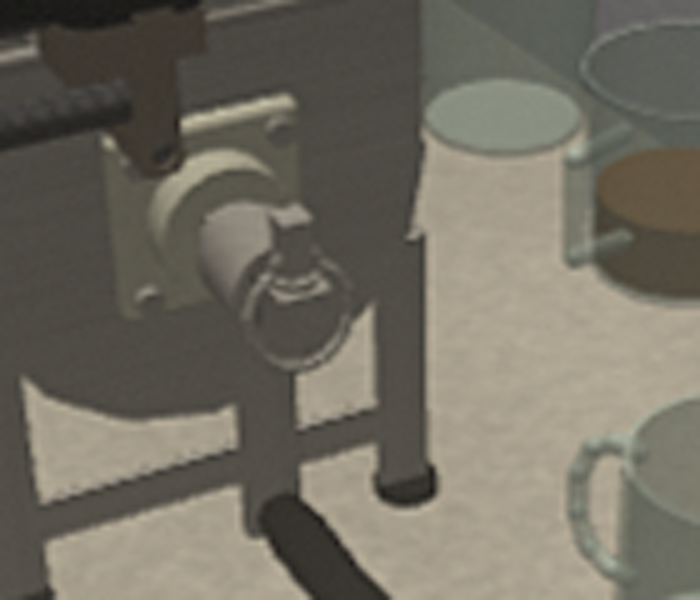

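```bash
python3 -c "
from h import *
print(job.job_done())"
```

```text
the job is handed in; nothing more can be done
None
```

The mixer is ready: the crank is home, the linch pin is seated through the shaft, and its loop has snapped shut underneath. I handed the job in at about 21 s; no verdict is reported.

- **Crank:** I pushed it about 24 mm along the shaft with the fingers either side. It stopped against the collar at about 13 N, and the wrist picture showed the hub flush with the collar and the cross hole clear.
- **Pin:** I took it from the middle hole of the block, turned it about 38° to line up with the shaft, and lowered it into the cross hole. It stopped with the tool at 0.2278 m, the height expected for the shoulder on the shaft, with 14.5 N upward force.
- **Loop:** I pressed its far side down until it snapped shut around the shaft end. In the last side picture its lower edge and the pin head lie within about 1.5 px of where a shut loop and seated pin should appear.
- **Other parts:** the last pictures show the clevis pin, nozzle, jug and jar apparently where they were. I compared them by eye and did not measure.

No check failed or disagreed. I did correct the tool sideways by 2–3 mm twice, once before pushing the crank and once before inserting the pin, because it had stopped slightly short of its target.

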